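# Tighten a flow cell's window ring with a two-pin spanner

### The arm

A 6-joint arm with a two-finger parallel gripper is mounted at the origin on a cart in front of the work surface, level with it; the furniture and walls round the work are solid. World frame = base frame: x ahead of the robot, y to its left, z up, the work surface at z = 0. Lengths are in mm, angles in rad, forces in N, time in s.
With the tool pointing down it reaches from about 425 to 1125 mm from the base axis. Payload 14.9 kg.
Tool frame: the origin (TCP) lies on the centre line of the jaws, within the pads' length; the fingertips stand 22 mm ahead of it and the grasp point (between the pads) lies 3 mm ahead of it (robot.tcp_to_tips is the distance from the TCP to the fingertips, in mm); z points along the fingers, y is the direction in which the jaws open and shut (so a half turn about z gives the same grasp; the last joint's range is limited). The gripper opens to 91 mm and grips with 3 to 60 N. Pads are 32 mm wide; open, the fingers measure 118 mm over their backs; the gripper's body (76 mm by 178 mm) begins 60 mm behind the grasp point.
Start: joints at [1.079, 0.379, 1.734, -0, 1.028, -0.033], TCP at [310.02, 627.619, 235.932] pointing down, gripper open.
Joint ranges: [-2.77, 2.77], [-0.74, 2.19], [0, 2.66], [-1.06, 4.2], [0.31, 2.87], [-3.08, 3.08]. Speed limits (rad/s): [1.89, 1.89, 2.39, 3.14, 3.14, 3.14].

### API

Orientations are given as a unit quaternion [x, y, z, w].
In Python, from bench import robot gives the robot as it stands.
- The arm moves only by the tool apply_moves, never from a script. Its argument "steps" is a list of rows, each a list of 7 numbers: the shift along the tool's x, y, z in m, then the turn, a rotation vector about the tool's x, y, z in degrees, then the opening, from 0 (shut) to 1 (fully open). In form: [[x, y, z, rx, ry, rz, jaw], ...]. A call has 1 to 8 rows; each row is the pose to reach, as a shift and turn from the pose commanded when the call began, along the tool's axes at that moment; what a row does not reach only later rows make up. A row lasts 1/8 s, in which the tool goes at most 62.5 mm and 10.7 degrees, less where a joint would pass 70% of its speed; a pose out of reach is approached as far as the arm can. A call with a gripper value outside its range is refused whole. The fingers move at their own pace and stop on an object; "newtons" is the grip in N (left out, the last holds). Time passes only in rows, so rows that repeat a pose let the fingers close. It gives the time, the measured TCP pose, the force and the opening at its end, in the units of the state.
- robot.sense(): the state, without advancing time (a new reading comes with each control period).
- robot.capture(name): name is "scene" or "top"; returns a dict with "image" (384x512x3 uint8, blue, green, red), "range_z" (384x512 float32, mm along the optical axis (not along the pixel's ray), 0 where there is no reading), "fov_y" (degrees; the focal length in pixels is half the picture's height over the tangent of half this angle, whatever the lens; pixels are square), "cx", "cy" (the principal point, pixels), "R" (3x3) and "t" (3): a world point X has camera coordinates R X + t. Camera axes: x right, y down, z forward; pixel columns grow to the right and rows downward; lengths in mm; the calibration is good to about 2 mm. A picture is of the moment at which its call begins.
- robot.job_done(): hands the job in, once; it reports no verdict.
The state is a dict: "time_s": time; "qpos": joint angles; "joint_vel": joint speeds; "tau": joint torques, N m; "eef_pos": TCP position; "orientation": TCP orientation; "force": force on the tool from outside, world axes, zero at the start; "ft_torque": the same for the moment, N m; "grip_width": finger opening in mm.
Only numpy, scipy, OpenCV 4.12 (cv2) and the standard library are available. Lean on these libraries where they do the work, as an engineer would, in place of code of your own. Each camera call takes 0.05 s, during which the arm holds its last target.

### The job

The ring that holds the window of the flow cell is loose. Take the two-pin spanner from its stand, feel its pins gently into the ring's two holes, and turn the ring clockwise until it is home and comes to a firm stop, without forcing it further. Then put the spanner back upright in its stand, and leave the other things where they are.

Things in the scene. Friction and masses are not known exactly. Their poses are not given: they have to be found in the camera images.
- cell: Flow cell fixed to the bench: square aluminium block 90 x 90 mm, 50 mm tall, on a dark base plate 110 (x) x 96 mm; round recess of 57 mm diameter in its top; hose stubs on its +y and -y sides. Origin: centre of its underside, z up. The window breaks if the spanner bears on cell and ring with over 40 N, push and side loads of both pins added up (0.5 N m loads the pins with 25 N together).
- ring_centre (a point): Centre of the upper face of the retaining ring, on the recess's axis, 40 mm above the bench, 10 mm below the block's top; axes as the cell's. The steel ring is 56 mm outside, 26 mm inside, 8 mm thick; two through holes, 8 mm wide, 8 mm deep, 20 mm from the axis on opposite sides. No reading gives the angle of the line of holes: feel for it (3 to 8 N of push) or look.
- ring (a joint): Turn of the ring, rad, grows clockwise seen from above; starts at 0.5 to 0.8, firm stop (home) at 1.2. It does not rise or sink, turns against a friction of about 0.15 N m and stays where left. When home, the line of its holes lies between 0.5 rad clockwise and 0.2 rad counter-clockwise of the cell's x axis, differently each time; at reading j it lies (1.2 - j) rad counter-clockwise of that.
- insert_mark (a point): Witness line on the lip of the threaded insert (flat brass ring round the mouth of the recess, 67 mm outside), 31 mm from the axis on the cell's -x side, 51 mm above the bench. It stays put unless more than about 0.6 N m is put on the ring at its stop: then the insert turns in the block and the thread is spoilt. 0.25 to 0.5 N m is enough to be sure of the stop.
- spanner: Two-pin spanner of bright steel, 0.18 kg, upright, 86 mm tall. Origin: on its middle line at the pin tips, z up. Pins 5 mm thick, 20 mm either side of the middle along its x, from 0 to 7 mm; cross bar 50 (x) x 18 x 10 mm, bevelled 2 mm below, 7 to 17 mm; stem 14 mm thick to 42 mm; flat grip 36 (x) x 14 (y) mm from 42 to 86 mm, to be pinched across y. A half turn about z makes no difference.
- stand: Stand of the spanner, fixed: plain grey round cup, 72 mm outside, 62 mm inside, 24 mm tall, floor 4 mm, with a middle post of 29 mm diameter whose top is 14 mm above the bench. The spanner's cross bar rests on the post, at any angle, with the pins beside the post, their tips 7 mm above the bench. Origin: centre of its underside, z up.
- burette_stand_l: Burette stand that belongs to the place and is only to be kept clear of: a thin upright rod over 0.6 m tall on a flat plate, at the right of the work, with clamp jaws and a burette high up; an arm that starts on its right has to swing round the near side of it. Origin: the plate's underside near its middle.
- amber_bottle: Bystander: amber reagent bottle with dark cap, 46 mm thick, 91 mm tall. Origin: centre of its underside.
- small_vial: Bystander: small vial with cap, 23 mm thick, 44 mm tall. Origin: centre of its underside.
- stopper: Bystander: brown rubber stopper, 28 mm thick, 24 mm tall. Origin: centre of its underside.
Not all that is in view belongs to the job. Leave any pink look-alike of the spanner alone.

How it is judged (in metres and radians):
On the way, in this order (a step that is already met when the one before it is completed fails the run):
1. the spanner's pins are at least 4 mm deep in the ring's holes, the spanner upright (z of spanner in the frame of ring_centre below -0.004 m and horizontal distance between spanner and ring_centre below 0.004 m and angle between spanner's own z axis and vertical below 0.15 rad), for 0.1 s.
2. the ring is at its stop (within 0.06 rad), the pins still in its holes (value of joint ring above 1.14 rad and z of spanner in the frame of ring_centre below -0.003 m), for 0.1 s.
At the end, for the whole second after the job is handed in: Ring at its stop (reading above 1.14 of 1.2 rad), insert not turned with it (witness line within 3 mm of its start); spanner upright (within 7 degrees) and at rest in its stand, pin tips below 11 mm, within 8 mm of the stand's middle (value of joint ring above 1.14 rad and distance of insert_mark from where it was at the start of the episode below 0.003 m and horizontal distance between spanner and stand below 0.008 m and height (world z) of spanner below 0.011 m and angle between spanner's own z axis and vertical below 0.12 rad and linear speed of spanner below 0.02 m/s); the robot touches nothing.
It fails at once if the spanner bears on the cell or its ring with more than 40 N (push and side loads of the pins added up) (contact force between spanner and cell above 40 N).
It fails at once if the ring is overtightened so that the threaded insert turns (witness line moved by more than 3 mm) (distance of insert_mark from where it was at the start of the episode above 0.003 m).
It fails at once if a bystander is pushed by more than 20 mm or tipped (distance of any of amber_bottle, small_vial, stopper from where it was at the start of the episode above 0.02 m or angle between any of amber_bottle, small_vial, stopper's own z axis and vertical above 0.5 rad).
It also fails if it takes over 64 s, if anything falls off the work surface, if the arm or the gripper's body presses on something with over 40 N, if the wrist force passes 120 N, or if a joint passes its speed limit or range.

## Working session

There is one attempt and no reset: what is moved stays moved. The work goes in short steps, Python scripts to look and compute and a tool call to move; the robot and the scene stay as the last step left them, time stands still between calls to the robot, and variables do not carry over. Pictures are saved under pics/ and viewed, and the job is handed in when it is done.

Besides the shell and the picture viewer there is one more tool, called after "Request:" by a JSON object that holds its "method" and its "body", one argument or row to a line. apply_moves: Moves the arm, as the interface text tells. Its arguments: {"type":"object","properties":{"steps":{"type":"array","items":{"type":"array","items":{"type":"number"}}},"newtons":{"type":"number"}},"required":["steps"]}

```bash
ls; mkdir -p pics; python3 - <<'E'
from bench import robot
import cv2,numpy as np
for n in("scene","top"):
    c=robot.capture(n); cv2.imwrite(f"pics/{n}0.png",c["image"]); np.savez(f"{n}0.npz",**c)
    print(n,c["fov_y"],c["cx"],c["cy"],c["R"],c["t"])
print(robot.sense())
E
```

```text
pics
scene 44.95154805570039 258.5700123497618 194.65330335555922 [[ 0.83989579 -0.54261679  0.01191997]
 [-0.38241596 -0.60722622 -0.69644407]
 [ 0.38514036  0.58038206 -0.71751207]] [-463.86552838  270.87530216  788.98851894]
top 48.29235487589862 251.87900299157735 192.61850311889387 [[-0.02851116 -0.99952888  0.0113635 ]
 [-0.99649278  0.02752617 -0.07902186]
 [ 0.07867184 -0.01357665 -0.99680811]] [  43.62833131  590.28277108 1033.64381165]
{'time_s': 0.1, 'qpos': array([ 1.07868607e+00,  3.79378527e-01,  1.73469833e+00,  3.28674485e-06,
        1.02850663e+00, -3.32802906e-02]), 'joint_vel': array([ 1.34273307e-03, -5.13148911e-05, -2.91999093e-04,  6.68284714e-05,
        3.68283061e-04,  3.58254309e-04]), 'tau': array([-5.55813494e-04, -7.65047193e+01, -4.35292053e+01,  6.52350183e-02,
        3.98830615e-02,  1.04550617e-05]), 'eef_pos': array([309.86850776, 627.31808567, 235.35008219]), 'orientation': array([ 2.27408673e-01,  9.73799286e-01, -4.78056612e-04, -1.30011194e-04]), 'force': array([ 0.36565238, -0.21807567,  1.17841979]), 'ft_torque': array([-0.04329539, -0.06790769, -0.03394248]), 'grip_width': 91.31134487502578}
```

View pics/scene0.png

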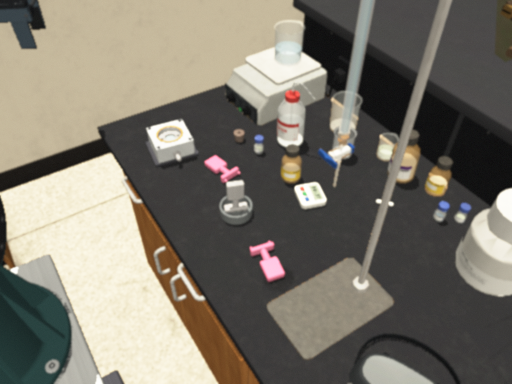

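View pics/top0.png

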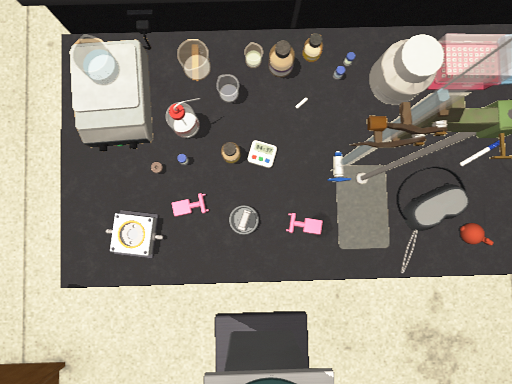

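```bash
cat > h.py <<'E'
import numpy as np,cv2
def load(f): return dict(np.load(f))
def K(c):
    h=c["image"].shape[0]; f=h/2/np.tan(np.radians(float(c["fov_y"]))/2); return f
def ray(c,u,v,z):
    f=K(c); R=c["R"];t=c["t"]; o=-R.T@t; d=R.T@np.array([(u-c["cx"])/f,(v-c["cy"])/f,1]); return o+d*(z-o[2])/d[2]
def proj(c,X):
    p=c["R"]@np.array(X,float)+c["t"]; f=K(c); return c["cx"]+f*p[0]/p[2], c["cy"]+f*p[1]/p[2]
def crop(c,x0,y0,w,h,s,fn): cv2.imwrite(fn,cv2.resize(c["image"][y0:y0+h,x0:x0+w],None,fx=s,fy=s,interpolation=cv2.INTER_CUBIC))
E
python3 - <<'E'
from h import *
t=load("top0.npz");s=load("scene0.npz")
a=[]
for c,x,y in((t,104,205),(t,214,190),(s,142,110),(s,206,170)):
    a.append(cv2.resize(c["image"][y:y+60,x:x+60],(390,300) if 0 else (300,300),interpolation=cv2.INTER_CUBIC))
cv2.imwrite("pics/c0.png",np.vstack([np.hstack(a[:2]),np.hstack(a[2:])]))
print("stand",ray(t,244,219,24),ray(s,236,210,24)); print("cell",ray(t,133,234,50),ray(s,172,133,50))
E
```

```text
stand [526.85351192  48.22804963  24.        ] [518.79815545  37.73039059  24.        ]
cell [498.26113797 312.90681846  50.        ] [505.57398373 318.10034351  50.        ]
```

View pics/c0.png

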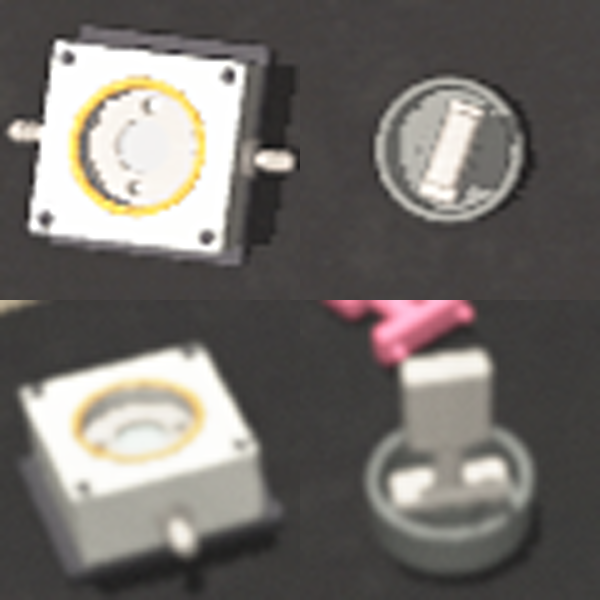

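```bash
python3 - <<'E'
from h import *
t=load("top0.npz");s=load("scene0.npz")
def cloud(c):
    f=K(c); v,u=np.mgrid[:384,:512]; z=c["range_z"]; P=np.stack([(u-c["cx"])*z/f,(v-c["cy"])*z/f,z],-1)
    return (P-c["t"])@c["R"]
for n,c in(("top",t),("scene",s)):
    W=cloud(c); hsv=cv2.cvtColor(c["image"],cv2.COLOR_BGR2HSV)
    # brass
    cc=proj(c,(500,313,50)); u0,v0=map(int,cc)
    m=cv2.inRange(hsv,(15,90,90),(35,255,255)); mm=np.zeros_like(m); mm[v0-35:v0+35,u0-35:u0+35]=m[v0-35:v0+35,u0-35:u0+35]
    cs,_=cv2.findContours(mm,cv2.RETR_EXTERNAL,cv2.CHAIN_APPROX_NONE)
    pts=cv2.convexHull(np.vstack(cs)); 
    q=np.array([ray(c,*p[0],51)[:2] for p in np.vstack(cs)]); h=cv2.convexHull(q.astype(np.float32))
    e=cv2.fitEllipse(h); print(n,"brass",e, cv2.minEnclosingCircle(h), W[mm>0][:,2].mean())
    # stand
    cc=proj(c,(524,45,20)); u0,v0=map(int,cc)
    sub=np.zeros((384,512),bool); sub[v0-40:v0+40,u0-40:u0+40]=1
    d=np.hypot(W[...,0]-524,W[...,1]-45)
    mk=sub&(W[...,2]>18)&(W[...,2]<29)&(d<60)
    p=W[mk]; h=cv2.convexHull(p[:,:2].astype(np.float32)); print("stand rim",len(p),cv2.minEnclosingCircle(h),cv2.fitEllipse(h))
    mk=sub&(W[...,2]>75)&(W[...,2]<110)&(d<60); p=W[mk]; print("grip top",len(p),p.mean(0) if len(p) else 0, np.median(p[:,2]) if len(p) else 0)
    if len(p)>5: print(cv2.minAreaRect(p[:,:2].astype(np.float32)))
    mk=sub&(W[...,2]>2)&(W[...,2]<8); 
    # grip top by rays: bright
    print("table z",np.median(W[sub][:,2]))
for c,n in((t,"t"),):
    for u,v in((133.8,226),(131,242.2)): print(ray(c,u-.4,v-.4,40))
E
```

```text
top brass ((498.6962585449219, 317.3076477050781), (63.40073776245117, 64.44889068603516), 90.88538360595703) ((498.48321533203125, 317.3479309082031), 32.712486267089844) 50.16235441921807
stand rim 230 ((525.9494018554688, 50.7193489074707), 35.78929138183594) ((525.9999389648438, 50.69108200073242), (70.64805603027344, 70.97871398925781), 92.56037139892578)
grip top 94 [524.97519796  48.90100287  92.01571573] 92.05000871196955
((524.9763793945312, 48.926536560058594), (13.753987312316895, 35.421104431152344), 68.43353271484375)
table z -0.018376050257515725
scene brass ((498.3136901855469, 319.46002197265625), (57.554141998291016, 60.346187591552734), 77.6489486694336) ((498.3857727050781, 318.9454650878906), 30.670076370239258) 51.65437850186103
stand rim 367 ((524.0853271484375, 50.4228401184082), 36.606754302978516) ((524.6797485351562, 50.537166595458984), (70.8072280883789, 73.09394073486328), 167.38040161132812)
grip top 184 [522.19834276  46.15533719  87.78968864] 89.83723577810318
((523.6649169921875, 48.87529754638672), (17.900053024291992, 35.553043365478516), 66.224609375)
table z 1.445338769271626
[518.25756441 314.45915833  40.        ]
[479.7033411  321.41151975  40.        ]
```

```bash
cat >> h.py <<'E'
def cloud(c):
    f=K(c); v,u=np.mgrid[:384,:512]; z=c["range_z"]; P=np.stack([(u-c["cx"])*z/f,(v-c["cy"])*z/f,z],-1)
    return (P-c["t"])@c["R"]
from scipy.spatial.transform import Rotation as Ro
def plan(s,X,yaw=None):
    "shift in tool axes (mm) from state s to world X; yaw deg = wanted angle of tool x mod 180"
    R=Ro.from_quat(s["orientation"]).as_matrix()
    d=R.T@(np.array(X)-s["eef_pos"]); y=np.degrees(np.arctan2(R[1,0],R[0,0]))
    tilt=np.degrees(np.arccos(-R[2,2]))
    print("t",round(float(s["time_s"]),2),"tcp",s["eef_pos"].round(1),"yaw",round(y,2),"tilt",round(tilt,2),"F",np.round(s["force"],1),"M",np.round(s["ft_torque"],2),"w",round(s["grip_width"],1))
    print("shift mm",d.round(1), "rz",None if yaw is None else round(-((yaw-y+90)%180-90),2))
E
python3 - <<'E'
from h import *
from bench import robot
t=load("top0.npz");W=cloud(t)
d=np.hypot(W[...,0]-525,W[...,1]-49)
for lo,hi in((80,100),(17,30)):
    p=W[(d<(40 if lo>50 else 27))&(W[...,2]>lo)&(W[...,2]<hi)][:,:2]; l,v=np.linalg.eigh(np.cov(p.T)); print(len(p),p.mean(0),np.degrees(np.arctan(v[1,1]/v[0,1])),np.sqrt(l*12))
# cell block top
d=np.hypot(W[...,0]-498.6,W[...,1]-317.4)
p=W[(d<75)&(W[...,2]>44)&(W[...,2]<56)][:,:2].astype(np.float32); print(cv2.minAreaRect(p))
plan(robot.sense(),(525,49,180),-19)
E
```

```text
94 [524.97519796  48.90100287] -20.694960244360477 [13.83722945 35.71637691]
56 [523.10929282  48.59473773] -20.44052633562118 [22.76002555 64.21974775]
((498.8259582519531, 318.3411865234375), (91.45918273925781, 90.0238037109375), 81.56076049804688)
t 0.1 tcp [309.9 627.3 235.4] yaw 153.71 tilt 0.06 F [ 0.4 -0.2  1.2] M [-0.04 -0.07 -0.03] w 91.3
shift mm [-449.  -423.2   55.8] rz -7.29
```

Candidates for the spanner are the steel piece upright in the grey cup at top (244,219) / scene (236,205), and two pink look-alikes at top (190,205) and (305,224). I choose the steel one in the cup. The close crop confirms it, showing a flat grip at about -20.7° and a cross bar on the post. The brass ring is at top (133,234), and its holes are at about (133.8,226) and (131,242).

Request:
{"method": "apply_moves", "body": {
  "steps": [
    [-0.05,-0.047,0,0,0,-1,1],
    [-0.095,-0.09,0,0,0,-2,1],
    [-0.14,-0.132,0,0,0,-3,1],
    [-0.185,-0.174,0,0,0,-4,1],
    [-0.23,-0.217,0,0,0,-5,1],
    [-0.275,-0.259,0,0,0,-5.6,1],
    [-0.32,-0.301,0,0,0,-5.6,1],
    [-0.365,-0.344,0,0,0,-5.6,1]
  ]
}}

```text
time_s: 1.1
eef_pos: [484.7, 157.1, 236.0]
orientation: [0.179, 0.984, 0.0, 0.0]
force: [1.2, 1.2, -0.2]
grip_width: 91.6
```

```bash
python3 - <<'E'
from h import *
from bench import robot
plan(robot.sense(),(525,49,160),-20.7)
E
```

```text
t 1.1 tcp [484.7 157.1 236. ] yaw 159.32 tilt 0.01 F [ 1.2  1.2 -0.2] M [ 0.03 -0.03 -0.02] w 91.6
shift mm [-75.8 -86.9  76. ] rz 0.02
```

Request:
{"method": "apply_moves", "body": {
  "steps": [
    [-0.035,-0.04,0.02,0,0,0,1],
    [-0.07,-0.08,0.04,0,0,0,1],
    [-0.076,-0.087,0.07,0,0,0,1],
    [-0.076,-0.087,0.076,0,0,0,1],
    [-0.076,-0.087,0.076,0,0,0,1]
  ]
}}

```text
time_s: 1.72
eef_pos: [524.5, 51.3, 160.1]
orientation: [0.179, 0.984, -0.0, -0.0]
force: [-0.5, -0.5, 0.4]
grip_width: 91.3
```

```bash
python3 - <<'E'
from h import *
from bench import robot
c=robot.capture("scene"); np.savez("s1.npz",**c); a=c["image"]
cv2.imwrite("pics/s1.png",cv2.resize(a[90:290,140:340],None,fx=3,fy=3,interpolation=cv2.INTER_CUBIC))
plan(robot.sense(),(525,49,75),-20.7)
E
```

```text
t 1.77 tcp [524.9  51.5 160.6] yaw 159.36 tilt 0.02 F [-0.  -0.  -0.5] M [ 0.05 -0.01  0.05] w 91.2
shift mm [-1.  -2.3 85.6] rz 0.06
```

View pics/s1.png

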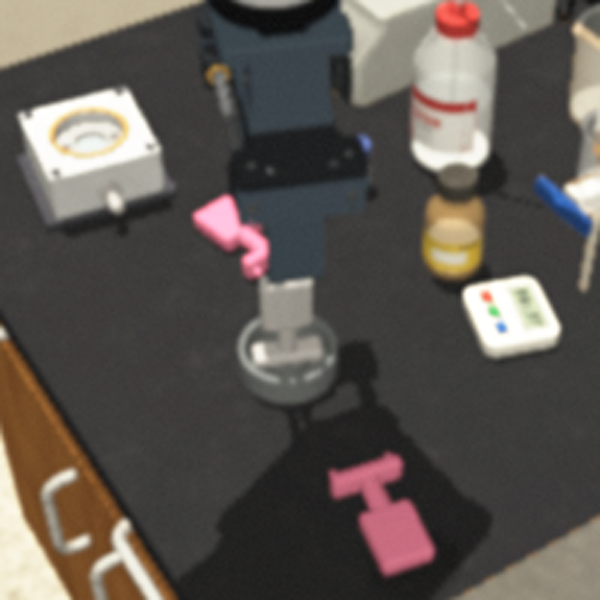

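The gripper is above the steel spanner at crop (285,300) and aligned with it, and nothing lies in the way, so I descend.

Request:
{"method": "apply_moves", "body": {
  "steps": [
    [-0.001,-0.0023,0.02,0,0,0,1],
    [-0.001,-0.0023,0.05,0,0,0,0.7],
    [-0.001,-0.0023,0.075,0,0,0,0.5],
    [-0.001,-0.0023,0.086,0,0,0,0.4],
    [-0.001,-0.0023,0.086,0,0,0,0.3]
  ],
  "newtons": 10
}}

```text
time_s: 2.4
eef_pos: [525.0, 48.7, 74.3]
orientation: [0.179, 0.984, -0.0, -0.0]
force: [0.4, 0.4, -0.0]
grip_width: 54.1
```

```bash
python3 - <<'E'
from h import *
from bench import robot
plan(robot.sense(),(525,49,74),-20.7)
E
```

```text
t 2.4 tcp [525.   48.7  74.3] yaw 159.35 tilt 0.0 F [ 0.4  0.4 -0. ] M [ 0.02 -0.02  0.01] w 54.1
shift mm [0.1 0.3 0.3] rz 0.05
```

Close gently at first, then firm the grip.

Request:
{"method": "apply_moves", "body": {
  "steps": [
    [0,0,0,0,0,0,0.15],
    [0,0,0,0,0,0,0],
    [0,0,0,0,0,0,0],
    [0,0,0,0,0,0,0],
    [0,0,0,0,0,0,0],
    [0,0,0,0,0,0,0]
  ],
  "newtons": 10
}}

```text
time_s: 3.15
eef_pos: [525.0, 48.3, 74.1]
orientation: [0.18, 0.984, 0.0, 0.0]
force: [-1.2, 0.1, 5.6]
grip_width: 13.9
```

Request:
{"method": "apply_moves", "body": {
  "steps": [
    [0,0,0,0,0,0,0],
    [0,0,0,0,0,0,0],
    [0,0,0,0,0,0,0]
  ],
  "newtons": 45
}}

```text
time_s: 3.52
eef_pos: [525.0, 48.3, 74.1]
orientation: [0.18, 0.984, 0.0, 0.0]
force: [-1.1, -0.2, 6.3]
grip_width: 14.0
```

```bash
python3 - <<'E'
from h import *
from bench import robot
plan(robot.sense(),(525,49,134),-20.7)
E
```

```text
t 3.52 tcp [525.   48.3  74.1] yaw 159.31 tilt 0.01 F [-1.1 -0.2  6.3] M [ 0.08  0.29 -0.01] w 14.0
shift mm [  0.2   0.7 -59.9] rz 0.01
```

```bash
python3 - <<'E'
from h import *
t=load("top0.npz");s=load("scene0.npz")
a=t["image"][218:250,117:149];b=s["image"][120:148,150:194]
cv2.imwrite("pics/z.png",cv2.resize(a,None,fx=16,fy=16,interpolation=cv2.INTER_NEAREST)); cv2.imwrite("pics/zb.png",cv2.resize(b,None,fx=16,fy=16,interpolation=cv2.INTER_NEAREST))
W=cloud(t); np.set_printoptions(linewidth=200)
print((W[222:247,121:146,2]).round(0).astype(int))
E
```

```text
[[  49   52   53   52   49   48   54   50   54   50   43   36   50   50   51   49   53   47   50   52   52   51   50   52   48]
 [  50   49   50   53   50   46   38   41   40   41   42   42   43   37   37   51   48   51   50   51   50   50   52   49   50]
 [  47   49   52   56   42   41   41   38   39   41   39   38   36   36   39   40   39   53   52   50   49   47   52   50   52]
 [  48   55   50   40   38   39   40   41   39   37   42   38   28   30   36   41   39   37   49   50   51   52   53   50   51]
 [  50   49   38   43   41   41   41   41   43   43   41   37   31   30   39   38   40   41   40   54   50   52   49   50   49]
 [  52   41   40   40   41   39   40   40   42   38   44   38   36   32   39   40   42   41   41   39   51   53   50   49   48]
 [  45   37   39   44   37   41   41   40   39   37   44   39   40   39   39   38   38   39   39   40   40   53   52   47   48]
 [  37   40   42   41   39   42   39   43   37   35   37   33   40   36   39   40   41   40   38   40   37   51   52   47   49]
 [  44   40   40   38   38   41   42   36   37   38   34   37   34   38   33
[... 1400 characters left out ...]
 37   40   39   39   40   40   39   51   49   48   50   46]
 [  55   51   40   41   44   39   41   44   32   28   30   41   39   38   39   40   42   36   40   52   52   51   51   49   48]
 [  51   51   50   39   39   40   41   37   35   36   32   42   40   39   41   38   41   39   49   50   52   50   51   48   48]
 [  54   52   52   51   42   40   36   41   38   38   39   40   39   40   41   39   52   53   49   46   47   50   51   51   51]
 [  52   49   49   47   52   44   43   37   38   34   39   39   39   38   49   51   48   50   48   51   48   48   45   50   48]
 [  51   50   53   50   50   52   50   50   48   52   53   50   52   51   50   48   50   50   50   50   47   47   48   50   49]]
```

View pics/z.png

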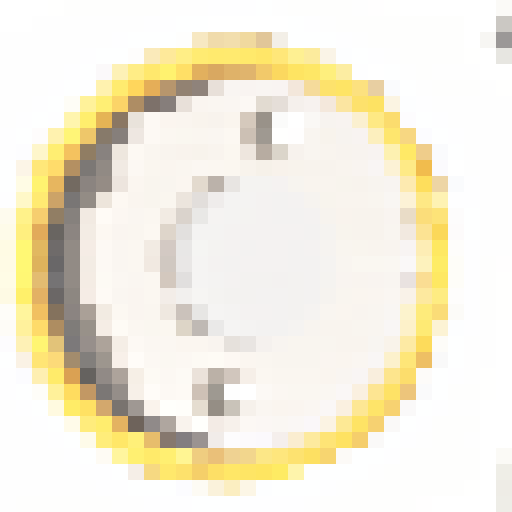

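View pics/zb.png

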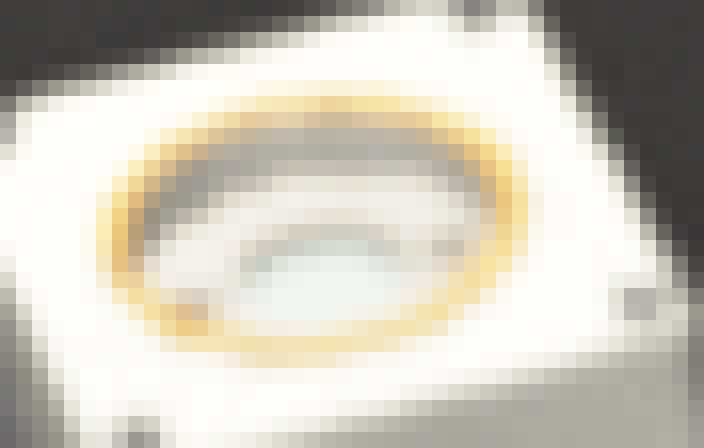

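Request:
{"method": "apply_moves", "body": {
  "steps": [
    [0,0,-0.005,0,0,0,0],
    [0,0,-0.02,0,0,0,0],
    [0,0,-0.045,0,0,0,0],
    [0,0,-0.07,0,0,0,0],
    [0,0,-0.07,0,0,0,0]
  ]
}}

```text
time_s: 4.15
eef_pos: [526.1, 48.3, 146.2]
orientation: [0.18, 0.984, 0.0, 0.002]
force: [0.3, -0.2, -1.8]
grip_width: 13.7
```

```bash
python3 - <<'E'
from h import *
from bench import robot
t=load("top0.npz")
a=ray(t,133.5,225.8,40);b=ray(t,130.4,242,40); print(a,b,(a+b)/2,np.degrees(np.arctan2(*(a-b)[1::-1])),np.linalg.norm(a-b))
c=robot.capture("top"); np.savez("t2.npz",**c); W=cloud(c)
cv2.imwrite("pics/t2.png",cv2.resize(c["image"][130:290,140:340],None,fx=4,fy=4,interpolation=cv2.INTER_CUBIC))
plan(robot.sense(),(498.7,317.4,144),-11)
E
```

```text
[517.77096029 314.22267442  40.        ] [479.24026258 321.89240891  40.        ] [498.50561143 318.05754167  40.        ] -11.257870225103902 39.2866325055071
t 4.2 tcp [525.3  48.3 145. ] yaw 159.31 tilt 0.12 F [ 0.8  0.6 -1.6] M [0.03 0.03 0.08] w 14.0
shift mm [120.  242.3   0.9] rz -9.69
```

View pics/t2.png

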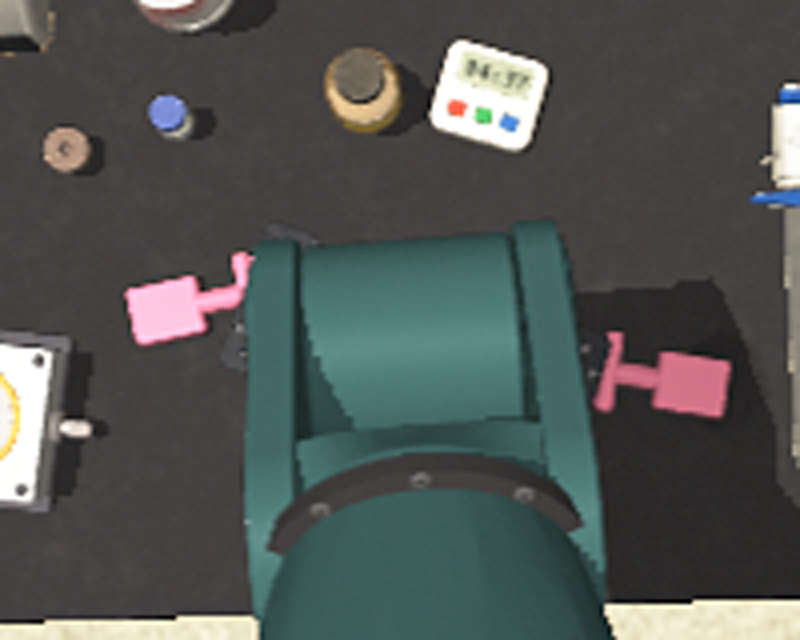

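The top view is now blocked by the arm (crop (420,400)). Both pink pieces lie untouched. Next I carry the spanner over the cell.

Request:
{"method": "apply_moves", "body": {
  "steps": [
    [0.02,0.04,0,0,0,-2,0],
    [0.045,0.09,0,0,0,-4,0],
    [0.07,0.14,0,0,0,-6,0],
    [0.09,0.185,0,0,0,-8,0],
    [0.11,0.222,0,0,0,-9.7,0],
    [0.12,0.2423,0,0,0,-9.7,0],
    [0.12,0.2423,0,0,0,-9.7,0],
    [0.12,0.2423,0,0,0,-9.7,0]
  ]
}}

```text
time_s: 5.2
eef_pos: [498.1, 316.3, 143.5]
orientation: [0.096, 0.995, -0.0, -0.0]
force: [-0.2, -0.8, -1.7]
grip_width: 13.9
```

```bash
python3 - <<'E'
from h import *
from bench import robot
c=robot.capture("scene"); np.savez("s3.npz",**c)
cv2.imwrite("pics/s3.png",cv2.resize(c["image"][60:180,110:240],None,fx=5,fy=5,interpolation=cv2.INTER_CUBIC))
s=robot.sense();plan(s,(498.7,317.4,110),-11)
R=Ro.from_quat(s["orientation"]).as_matrix()
for x in(-20,20): print("pin",proj(c,s["eef_pos"]+R@[x,0,67.1]))
E
```

```text
t 5.25 tcp [498.2 316.2 143.6] yaw 168.95 tilt 0.04 F [-0.4 -0.7 -1.1] M [ 0.05  0.03 -0.  ] w 14.0
shift mm [-0.2  1.3 33.6] rz -0.05
pin (np.float64(176.35378910293986), np.float64(123.85908567106166))
pin (np.float64(159.94984450156113), np.float64(127.52138913713688))
```

View pics/s3.png

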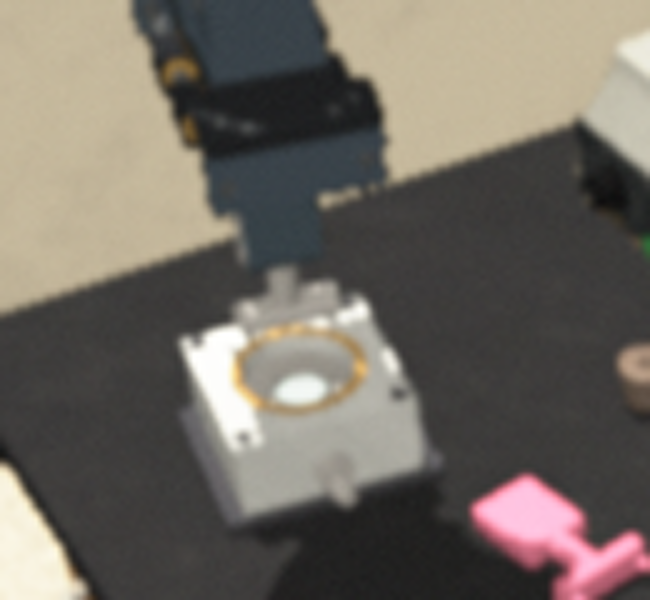

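Request:
{"method": "apply_moves", "body": {
  "steps": [
    [0,0.0013,0.01,0,0,0,0],
    [0,0.0013,0.02,0,0,0,0],
    [0,0.0013,0.027,0,0,0,0],
    [0,0.0013,0.031,0,0,0,0],
    [0,0.0013,0.0325,0,0,0,0],
    [0,0.0013,0.0325,0,0,0,0]
  ]
}}

```text
time_s: 6.0
eef_pos: [498.5, 318.7, 111.5]
orientation: [0.096, 0.995, 0.0, 0.0]
force: [-0.5, 0.4, -1.5]
grip_width: 14.2
```

```bash
python3 - <<'E'
from h import *
from bench import robot
s=robot.sense();plan(s,(498.7,317.4,100),-11)
E
```

```text
t 6.0 tcp [498.5 318.7 111.5] yaw 169.02 tilt 0.01 F [-0.5  0.4 -1.5] M [ 0.05 -0.06  0.03] w 14.2
shift mm [-0.4 -1.2 11.5] rz 0.02
```

Request:
{"method": "apply_moves", "body": {
  "steps": [
    [0,-0.0005,0.001,0,0,0,0],
    [0,-0.0005,0.002,0,0,0,0],
    [0,-0.0005,0.003,0,0,0,0],
    [0,-0.0005,0.003,0,0,0,0]
  ]
}}

```text
time_s: 6.5
eef_pos: [498.3, 318.1, 108.4]
orientation: [0.096, 0.995, -0.0, -0.0]
force: [0.7, 0.5, -1.4]
grip_width: 13.6
```

Request:
{"method": "apply_moves", "body": {
  "steps": [
    [0,0,0.0005,0,0,0,0],
    [0,0,0.001,0,0,0,0],
    [0,0,0.001,0,0,0,0]
  ]
}}

```text
time_s: 6.88
eef_pos: [498.4, 318.1, 107.4]
orientation: [0.096, 0.995, -0.0, -0.0]
force: [0.5, -0.2, -1.1]
grip_width: 13.9
```

Request:
{"method": "apply_moves", "body": {
  "steps": [
    [0,0,0.0005,0,0,0,0],
    [0,0,0.001,0,0,0,0],
    [0,0,0.001,0,0,0,0]
  ]
}}

```text
time_s: 7.25
eef_pos: [498.3, 318.1, 106.4]
orientation: [0.096, 0.995, -0.0, -0.0]
force: [0.2, 1.1, -1.8]
grip_width: 13.7
```

Request:
{"method": "apply_moves", "body": {
  "steps": [
    [0,0,0.0005,0,0,0,0],
    [0,0,0.0005,0,0,0,0]
  ]
}}

```text
time_s: 7.5
eef_pos: [498.3, 318.1, 105.9]
orientation: [0.096, 0.995, -0.0, -0.0]
force: [-0.1, -0.5, -1.6]
grip_width: 13.9
```

Request:
{"method": "apply_moves", "body": {
  "steps": [
    [0,0,0.0005,0,0,0,0],
    [0,0,0.001,0,0,0,0],
    [0,0,0.001,0,0,0,0]
  ]
}}

```text
time_s: 7.88
eef_pos: [498.3, 318.1, 104.9]
orientation: [0.096, 0.995, -0.0, -0.0]
force: [0.4, -0.4, -1.7]
grip_width: 13.9
```

Request:
{"method": "apply_moves", "body": {
  "steps": [
    [0,0,0.0005,0,0,0,0],
    [0,0,0.001,0,0,0,0],
    [0,0,0.001,0,0,0,0]
  ]
}}

```text
time_s: 8.25
eef_pos: [498.3, 318.1, 103.9]
orientation: [0.096, 0.995, -0.0, -0.0]
force: [0.1, 0.4, -1.7]
grip_width: 13.9
```

Request:
{"method": "apply_moves", "body": {
  "steps": [
    [0,0,0.0005,0,0,0,0],
    [0,0,0.001,0,0,0,0],
    [0,0,0.0015,0,0,0,0],
    [0,0,0.0015,0,0,0,0]
  ]
}}

```text
time_s: 8.75
eef_pos: [498.3, 318.1, 102.4]
orientation: [0.096, 0.995, -0.0, -0.0]
force: [-0.1, 0.7, -1.3]
grip_width: 13.9
```

Request:
{"method": "apply_moves", "body": {
  "steps": [
    [0,0,0.0005,0,0,0,0],
    [0,0,0.001,0,0,0,0],
    [0,0,0.001,0,0,0,0]
  ]
}}

```text
time_s: 9.12
eef_pos: [498.4, 318.1, 101.4]
orientation: [0.096, 0.995, -0.0, -0.0]
force: [-0.1, -0.6, -1.3]
grip_width: 13.8
```

```bash
python3 - <<'E'
from h import *
from bench import robot
s=robot.sense();plan(s,(498.7,317.4,100),-11)
E
```

```text
t 9.12 tcp [498.4 318.1 101.4] yaw 169.01 tilt 0.0 F [-0.1 -0.6 -1.3] M [ 0.    0.03 -0.01] w 13.8
shift mm [-0.5 -0.6  1.4] rz 0.01
```

Request:
{"method": "apply_moves", "body": {
  "steps": [
    [0,0,0,0,0,1,0],
    [0,0,0,0,0,2,0],
    [0,0,0,0,0,3,0],
    [0,0,0,0,0,4,0],
    [0,0,0,0,0,5,0],
    [0,0,0,0,0,6,0]
  ]
}}

```text
time_s: 9.88
eef_pos: [498.5, 318.3, 101.5]
orientation: [0.148, 0.989, 0.0, 0.0]
force: [-0.2, 2.6, -1.4]
grip_width: 13.8
```

```bash
python3 - <<'E'
from h import *
from bench import robot
s=robot.sense();plan(s,(498.7,317.4,100),-11)
E
```

```text
t 9.88 tcp [498.5 318.3 101.5] yaw 162.95 tilt 0.03 F [-0.2  2.6 -1.4] M [ 0.56 -0.1   0.12] w 13.8
shift mm [-0.5 -0.8  1.5] rz -6.05
```

Request:
{"method": "apply_moves", "body": {
  "steps": [
    [0,0,0,0,0,1,0],
    [0,0,0,0,0,2,0],
    [0,0,0,0,0,3,0],
    [0,0,0,0,0,4,0],
    [0,0,0,0,0,5,0],
    [0,0,0,0,0,6,0],
    [0,0,0,0,0,7,0],
    [0,0,0,0,0,8,0]
  ]
}}

```text
time_s: 10.88
eef_pos: [498.4, 318.1, 101.5]
orientation: [0.217, 0.976, 0.0, 0.0]
force: [0.4, 3.2, -2.7]
grip_width: 13.7
```

```bash
python3 - <<'E'
from h import *
from bench import robot
s=robot.sense();plan(s,(498.7,317.4,100),-11)
E
```

```text
t 10.88 tcp [498.4 318.1 101.5] yaw 154.94 tilt 0.01 F [ 0.4  3.2 -2.7] M [ 0.9  -0.25  0.12] w 13.7
shift mm [-0.6 -0.5  1.5] rz -14.06
```

Request:
{"method": "apply_moves", "body": {
  "steps": [
    [0,0.0004,0,0,0,1,0],
    [0,0.0004,0,0,0,2,0],
    [0,0.0004,0,0,0,3,0],
    [0,0.0004,0,0,0,4,0],
    [0,0.0004,0,0,0,5,0],
    [0,0.0004,0,0,0,6,0],
    [0,0.0004,0,0,0,7,0],
    [0,0.0004,0,0,0,8,0]
  ]
}}

```text
time_s: 11.88
eef_pos: [498.5, 318.4, 101.4]
orientation: [0.284, 0.959, -0.0, -0.0]
force: [-0.0, 1.0, -0.7]
grip_width: 13.9
```

```bash
python3 - <<'E'
from h import *
from bench import robot
s=robot.sense();plan(s,(498.7,317.4,100),-11)
E
```

```text
t 11.88 tcp [498.5 318.4 101.4] yaw 146.95 tilt 0.01 F [-0.   1.  -0.7] M [ 0.21 -0.09  0.14] w 13.9
shift mm [-0.8 -0.7  1.4] rz -22.05
```

Centred well: the side load has dropped to 1 N and the torque is steady at 0.14 N m. From here I go in small steps.

Request:
{"method": "apply_moves", "body": {
  "steps": [
    [0,0,0,0,0,0.7,0],
    [0,0,0,0,0,1.4,0],
    [0,0,0,0,0,2,0],
    [0,0,0,0,0,2,0]
  ]
}}

```text
time_s: 12.38
eef_pos: [498.5, 318.5, 101.4]
orientation: [0.301, 0.954, -0.0, -0.0]
force: [1.4, 0.5, 0.4]
grip_width: 13.8
```

```bash
cat > st.py <<'E'
from h import *
from bench import robot
s=robot.sense();plan(s,(498.7,317.4,100),-11)
E
python3 st.py
```

```text
t 12.38 tcp [498.5 318.5 101.4] yaw 145.0 tilt 0.01 F [1.4 0.5 0.4] M [ 0.14 -0.08  0.16] w 13.8
shift mm [-0.8 -0.8  1.4] rz -24.0
```

Request:
{"method": "apply_moves", "body": {
  "steps": [
    [0,0,0,0,0,0.5,0],
    [0,0,0,0,0,1,0],
    [0,0,0,0,0,1,0]
  ]
}}

```text
time_s: 12.75
eef_pos: [498.5, 318.5, 101.4]
orientation: [0.309, 0.951, -0.0, -0.0]
force: [0.4, 0.9, -0.6]
grip_width: 13.8
```

```bash
python3 st.py
```

```text
t 12.75 tcp [498.5 318.5 101.4] yaw 144.0 tilt 0.0 F [ 0.4  0.9 -0.6] M [ 0.17 -0.04  0.11] w 13.8
shift mm [-0.8 -0.7  1.4] rz -25.0
```

Request:
{"method": "apply_moves", "body": {
  "steps": [
    [0,0,0,0,0,0.5,0],
    [0,0,0,0,0,1,0],
    [0,0,0,0,0,1,0]
  ]
}}

```text
time_s: 13.12
eef_pos: [498.5, 318.5, 101.4]
orientation: [0.317, 0.948, -0.0, -0.0]
force: [0.4, 0.6, -0.6]
grip_width: 13.9
```

```bash
python3 st.py
```

```text
t 13.12 tcp [498.5 318.5 101.4] yaw 143.0 tilt 0.01 F [ 0.4  0.6 -0.6] M [ 0.18 -0.02  0.09] w 13.9
shift mm [-0.8 -0.7  1.4] rz -26.0
```

Request:
{"method": "apply_moves", "body": {
  "steps": [
    [0,0,0,0,0,0.5,0],
    [0,0,0,0,0,1,0],
    [0,0,0,0,0,1,0]
  ]
}}

```text
time_s: 13.5
eef_pos: [498.5, 318.5, 101.4]
orientation: [0.326, 0.946, -0.0, -0.0]
force: [0.6, 0.0, -0.3]
grip_width: 13.6
```

```bash
python3 st.py
```

```text
t 13.5 tcp [498.5 318.5 101.4] yaw 142.0 tilt 0.01 F [ 0.6  0.  -0.3] M [ 0.07 -0.03  0.17] w 13.6
shift mm [-0.8 -0.7  1.4] rz -27.0
```

Request:
{"method": "apply_moves", "body": {
  "steps": [
    [0,0,0,0,0,0.5,0],
    [0,0,0,0,0,1,0],
    [0,0,0,0,0,1,0]
  ]
}}

```text
time_s: 13.88
eef_pos: [498.5, 318.5, 101.4]
orientation: [0.334, 0.943, -0.0, -0.0]
force: [0.4, 0.5, -0.1]
grip_width: 13.5
```

```bash
python3 st.py
```

```text
t 13.88 tcp [498.5 318.5 101.4] yaw 141.0 tilt 0.0 F [ 0.4  0.5 -0.1] M [ 0.06 -0.02  0.14] w 13.5
shift mm [-0.8 -0.7  1.4] rz -28.0
```

Request:
{"method": "apply_moves", "body": {
  "steps": [
    [0,0,0,0,0,0.5,0],
    [0,0,0,0,0,1,0],
    [0,0,0,0,0,1,0]
  ]
}}

```text
time_s: 14.25
eef_pos: [498.5, 318.5, 101.4]
orientation: [0.342, 0.94, -0.0, -0.0]
force: [0.1, 0.3, -1.3]
grip_width: 14.3
```

```bash
python3 st.py
```

```text
t 14.25 tcp [498.5 318.5 101.4] yaw 140.0 tilt 0.0 F [ 0.1  0.3 -1.3] M [ 0.14 -0.01  0.13] w 14.3
shift mm [-0.8 -0.7  1.4] rz -29.0
```

Request:
{"method": "apply_moves", "body": {
  "steps": [
    [0,0,0,0,0,0.5,0],
    [0,0,0,0,0,1,0],
    [0,0,0,0,0,1,0]
  ]
}}

```text
time_s: 14.62
eef_pos: [498.5, 318.5, 101.5]
orientation: [0.35, 0.937, 0.0, 0.0]
force: [0.6, 1.1, -0.0]
grip_width: 13.7
```

```bash
python3 st.py
```

```text
t 14.62 tcp [498.5 318.5 101.5] yaw 139.0 tilt 0.0 F [ 0.6  1.1 -0. ] M [0.09 0.08 0.13] w 13.7
shift mm [-0.8 -0.7  1.5] rz -30.0
```

Request:
{"method": "apply_moves", "body": {
  "steps": [
    [0,0,0,0,0,0.5,0],
    [0,0,0,0,0,1,0],
    [0,0,0,0,0,1,0]
  ]
}}

```text
time_s: 15.0
eef_pos: [498.5, 318.5, 101.4]
orientation: [0.358, 0.934, -0.0, 0.0]
force: [0.4, 0.6, -0.9]
grip_width: 13.8
```

```bash
python3 st.py
```

```text
t 15.0 tcp [498.5 318.5 101.4] yaw 138.02 tilt 0.01 F [ 0.4  0.6 -0.9] M [0.08 0.03 0.4 ] w 13.8
shift mm [-0.9 -0.7  1.4] rz -30.98
```

Torque jumped from 0.13 to 0.40 N m within 1°. I hold one row to confirm the stop.

Request:
{"method": "apply_moves", "body": {
  "steps": [
    [0,0,0,0,0,0,0],
    [0,0,0,0,0,0,0]
  ]
}}

```text
time_s: 15.25
eef_pos: [498.5, 318.5, 101.4]
orientation: [0.358, 0.934, -0.0, 0.0]
force: [1.1, 0.6, -0.8]
grip_width: 13.9
```

```bash
python3 st.py
```

```text
t 15.25 tcp [498.5 318.5 101.4] yaw 138.02 tilt 0.0 F [ 1.1  0.6 -0.8] M [0.09 0.07 0.47] w 13.9
shift mm [-0.8 -0.7  1.4] rz -30.98
```

The stop is firm at 0.40–0.47 N m, after about 27° of ring turn. I back off to mid-clearance and lift.

Request:
{"method": "apply_moves", "body": {
  "steps": [
    [0,0,0,0,0,-1.5,0],
    [0,0,0,0,0,-3,0],
    [0,0,0,0,0,-4,0],
    [0,0,0,0,0,-4,0]
  ]
}}

```text
time_s: 15.75
eef_pos: [498.5, 318.5, 101.4]
orientation: [0.325, 0.946, -0.0, -0.0]
force: [-0.8, -0.1, -1.1]
grip_width: 13.9
```

```bash
python3 st.py
```

```text
t 15.75 tcp [498.5 318.5 101.4] yaw 142.03 tilt 0.0 F [-0.8 -0.1 -1.1] M [-0.02  0.    0.05] w 13.9
shift mm [-0.8 -0.7  1.4] rz -26.97
```

Request:
{"method": "apply_moves", "body": {
  "steps": [
    [0,0,-0.001,0,0,0,0],
    [0,0,-0.003,0,0,0,0],
    [0,0,-0.006,0,0,0,0],
    [0,0,-0.012,0,0,0,0],
    [0,0,-0.025,0,0,0,0],
    [0,0,-0.043,0,0,0,0],
    [0,0,-0.043,0,0,0,0]
  ]
}}

```text
time_s: 16.62
eef_pos: [499.5, 319.0, 146.5]
orientation: [0.325, 0.946, 0.001, 0.001]
force: [-0.6, -0.2, -1.0]
grip_width: 13.9
```

```bash
python3 - <<'E'
from h import *
from bench import robot
c=robot.capture("scene"); np.savez("s4.npz",**c)
cv2.imwrite("pics/s4.png",cv2.resize(c["image"][60:180,110:240],None,fx=5,fy=5,interpolation=cv2.INTER_CUBIC))
plan(robot.sense(),(525,48.3,144),-20.7)
E
```

```text
t 16.68 tcp [499.  318.7 145.5] yaw 142.01 tilt 0.11 F [-0.7  0.2 -1.8] M [-0.01  0.03  0.01] w 13.8
shift mm [-186.9 -197.1    1.3] rz -17.29
```

View pics/s4.png

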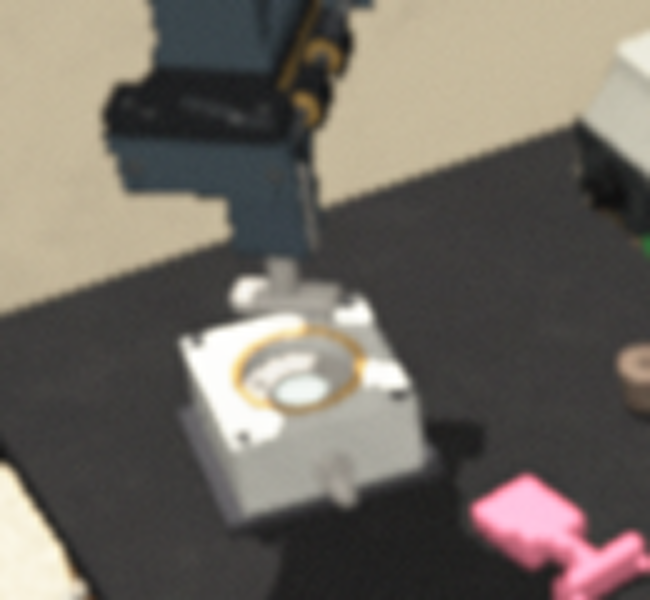

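The ring has turned, the spanner is clear of the recess at crop (290,295) and hangs upright. Now I carry it back to the stand.

Request:
{"method": "apply_moves", "body": {
  "steps": [
    [-0.025,-0.026,0,0,0,-3,0],
    [-0.06,-0.063,0,0,0,-7,0],
    [-0.095,-0.1,0,0,0,-11,0],
    [-0.13,-0.137,0,0,0,-15,0],
    [-0.16,-0.169,0,0,0,-17.3,0],
    [-0.18,-0.19,0,0,0,-17.3,0],
    [-0.1869,-0.1965,0,0,0,-17.3,0],
    [-0.1869,-0.1965,0,0,0,-17.3,0]
  ]
}}

```text
time_s: 17.68
eef_pos: [524.8, 48.6, 144.3]
orientation: [0.18, 0.984, 0.0, -0.0]
force: [-0.2, -0.4, -2.4]
grip_width: 13.9
```

Request:
{"method": "apply_moves", "body": {
  "steps": [
    [0,0,0,0,0,0,0],
    [0,0,0,0,0,0,0]
  ]
}}

```text
time_s: 17.92
eef_pos: [524.8, 49.4, 144.4]
orientation: [0.179, 0.984, -0.0, -0.0]
force: [0.2, 0.6, -1.4]
grip_width: 13.5
```

```bash
python3 - <<'E'
from h import *
from bench import robot
c=robot.capture("scene"); np.savez("s5.npz",**c)
cv2.imwrite("pics/s5.png",cv2.resize(c["image"][120:240,170:300],None,fx=5,fy=5,interpolation=cv2.INTER_CUBIC))
plan(robot.sense(),(525.3,49.2,74.5),-20.7)
E
```

```text
t 17.98 tcp [524.8  49.3 144.4] yaw 159.37 tilt 0.0 F [-0.1  0.5 -2.2] M [-0.01  0.03 -0.  ] w 13.9
shift mm [-0.5  0.1 69.9] rz 0.07
```

View pics/s5.png

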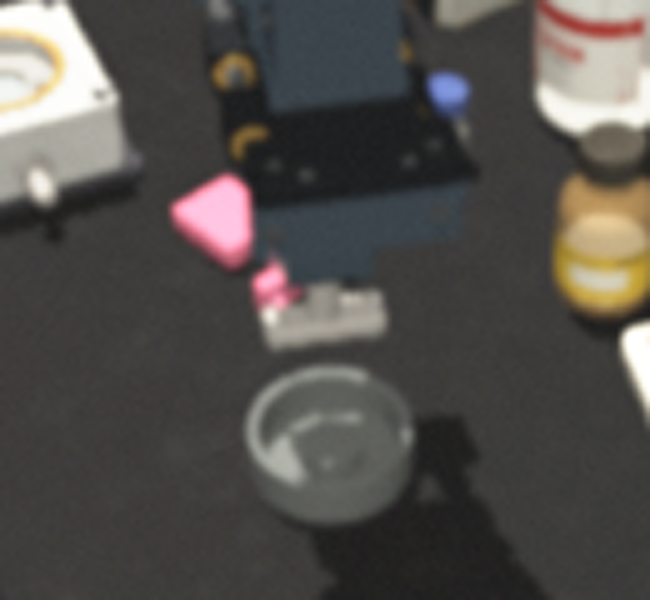

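The spanner hangs straight above the empty cup (cup centre at crop (330,440), bar at (325,315)), so I lower it.

Request:
{"method": "apply_moves", "body": {
  "steps": [
    [-0.0005,0,0.015,0,0,0,0],
    [-0.0005,0,0.035,0,0,0,0],
    [-0.0005,0,0.05,0,0,0,0],
    [-0.0005,0,0.058,0,0,0,0],
    [-0.0005,0,0.062,0,0,0,0],
    [-0.0005,0,0.062,0,0,0,0]
  ]
}}

```text
time_s: 18.73
eef_pos: [525.4, 48.4, 82.4]
orientation: [0.18, 0.984, -0.0, -0.0]
force: [0.9, -0.3, -1.3]
grip_width: 13.3
```

Request:
{"method": "apply_moves", "body": {
  "steps": [
    [0,0,0.0015,0,0,0,0],
    [0,0,0.003,0,0,0,0],
    [0,0,0.0045,0,0,0,0],
    [0,0,0.006,0,0,0,0],
    [0,0,0.006,0,0,0,0]
  ]
}}

```text
time_s: 19.35
eef_pos: [525.3, 48.4, 76.3]
orientation: [0.18, 0.984, -0.0, -0.0]
force: [0.7, 0.5, -1.8]
grip_width: 13.7
```

```bash
python3 st.py
```

```text
t 19.35 tcp [525.3  48.4  76.3] yaw 159.31 tilt 0.01 F [ 0.7  0.5 -1.8] M [-0.02  0.03  0.04] w 13.7
shift mm [120.  242.3 -23.7] rz -9.69
```

Request:
{"method": "apply_moves", "body": {
  "steps": [
    [0,0,0.0007,0,0,0,0],
    [0,0,0.0014,0,0,0,0],
    [0,0,0.0018,0,0,0,0],
    [0,0,0.0018,0,0,0,0]
  ]
}}

```text
time_s: 19.85
eef_pos: [525.4, 48.4, 74.6]
orientation: [0.18, 0.984, -0.0, -0.0]
force: [-0.4, -0.7, -1.7]
grip_width: 13.4
```

Request:
{"method": "apply_moves", "body": {
  "steps": [
    [0,0,0.0004,0,0,0,0],
    [0,0,0.0004,0,0,0,0]
  ]
}}

```text
time_s: 20.1
eef_pos: [525.3, 48.4, 74.2]
orientation: [0.18, 0.984, -0.0, -0.0]
force: [-0.6, -0.4, -0.9]
grip_width: 14.3
```

Request:
{"method": "apply_moves", "body": {
  "steps": [
    [0,0,0.0004,0,0,0,0],
    [0,0,0.0004,0,0,0,0]
  ]
}}

```text
time_s: 20.35
eef_pos: [525.4, 48.4, 74.1]
orientation: [0.18, 0.984, -0.0, -0.0]
force: [-3.0, -0.8, 5.3]
grip_width: 14.4
```

Request:
{"method": "apply_moves", "body": {
  "steps": [
    [0,0,0,0,0,0,0.2],
    [0,0,0,0,0,0,0.3],
    [0,0,0,0,0,0,0.4],
    [0,0,0,0,0,0,0.5],
    [0,0,0,0,0,0,0.6],
    [0,0,0,0,0,0,0.6]
  ]
}}

```text
time_s: 21.1
eef_pos: [525.3, 48.4, 73.8]
orientation: [0.18, 0.984, 0.0, -0.0]
force: [-0.1, 0.1, 0.8]
grip_width: 54.8
```

```bash
python3 st.py
```

```text
t 21.1 tcp [525.3  48.4  73.8] yaw 159.31 tilt 0.0 F [-0.1  0.1  0.8] M [ 0.05  0.01 -0.03] w 54.8
shift mm [120.  242.2 -26.2] rz -9.69
```

Seated (contact at 5 N) and released. I go up and then well clear, back towards the start, so the top camera can see.

Request:
{"method": "apply_moves", "body": {
  "steps": [
    [0,0,-0.02,0,0,0,0.6],
    [0,0,-0.05,0,0,0,0.8],
    [0,0,-0.09,0,0,0,0.8],
    [0,0,-0.13,0,0,0,0.8],
    [0.0,0,-0.16,0,0,0,0.8]
  ]
}}

```text
time_s: 21.72
eef_pos: [525.6, 48.4, 235.6]
orientation: [0.18, 0.984, 0.0, 0.001]
force: [-0.2, 0.4, 0.3]
grip_width: 72.8
```

Request:
{"method": "apply_moves", "body": {
  "steps": [
    [0.04,0.04,0,0,0,0,0.8],
    [0.08,0.08,0,0,0,0,0.8],
    [0.12,0.12,0,0,0,0,0.8],
    [0.16,0.16,0,0,0,0,0.8],
    [0.2,0.2,0,0,0,0,0.8],
    [0.24,0.24,0,0,0,0,0.8],
    [0.28,0.28,0,0,0,0,0.8],
    [0.32,0.32,0,0,0,0,0.8]
  ]
}}

```text
time_s: 22.72
eef_pos: [338.0, 462.5, 234.0]
orientation: [0.179, 0.984, 0.0, 0.0]
force: [0.9, 0.3, 0.8]
grip_width: 73.1
```

Request:
{"method": "apply_moves", "body": {
  "steps": [
    [0.04,0.03,0,0,0,0,0.8],
    [0.08,0.06,0,0,0,0,0.8],
    [0.11,0.08,0,0,0,0,0.8],
    [0.13,0.09,0,0,0,0,0.8],
    [0.13,0.09,0,0,0,0,0.8]
  ]
}}

```text
time_s: 23.35
eef_pos: [248.5, 591.3, 233.7]
orientation: [0.179, 0.984, -0.0, -0.0]
force: [0.8, -0.5, -1.2]
grip_width: 72.9
```

```bash
python3 - <<'E'
from h import *
from bench import robot
t0=load("top0.npz")
c=robot.capture("top"); np.savez("t9.npz",**c); s=robot.capture("scene"); np.savez("s9.npz",**s)
a=[cv2.resize(i["image"][y:y+h,x:x+w],(390,290),interpolation=cv2.INTER_CUBIC) for i,x,y,w,h in((c,104,205,60,45),(c,214,195,60,45),(s,142,110,60,45),(s,206,175,60,45))]
cv2.imwrite("pics/t9.png",np.vstack([np.hstack(a[:2]),np.hstack(a[2:])])); cv2.imwrite("pics/t9f.png",c["image"])
W=cloud(c)
d=np.hypot(W[...,0]-525,W[...,1]-49)
p=W[(d<40)&(W[...,2]>80)&(W[...,2]<110)]; print(len(p),p.mean(0))
p=W[(d<60)&(W[...,2]>18)&(W[...,2]<29)]; print(cv2.minEnclosingCircle(p[:,:2].astype(np.float32)))
W0=cloud(t0)
D=np.hypot(W[...,0]-498.6,W[...,1]-317.7)
for w,n in((W0,"before"),(W,"after")):
    m=(D>15)&(D<25)&(w[...,2]<33); v,u=np.nonzero(m); print(n,[(int(x),int(y),round(np.degrees(np.arctan2(w[y,x,1]-317.7,w[y,x,0]-498.6)))) for x,y in zip(u,v)])
plan(robot.sense(),(310,627,235))
E
```

```text
93 [525.33186407  48.63232811  91.96131847]
((525.9982299804688, 50.6653938293457), 35.77370071411133)
before [(133, 225, 2), (134, 225, -6), (133, 226, 0), (134, 226, -6), (134, 227, -9), (130, 241, 155), (131, 241, 160), (129, 242, 154), (130, 242, 157), (131, 242, 165), (131, 243, 168)]
after [(137, 226, -25), (136, 227, -23), (137, 227, -31), (138, 227, -36), (136, 228, -28), (137, 228, -33), (127, 240, 135), (128, 240, 138), (126, 241, 135), (127, 241, 138), (128, 241, 143), (127, 242, 142)]
t 23.45 tcp [249.6 590.2 233.7] yaw 159.31 tilt 0.03 F [ 0.3 -0.2 -0.2] M [-0.01  0.    0.02] w 72.9
shift mm [-43.6  55.7  -1.4] rz None
```

View pics/t9.png

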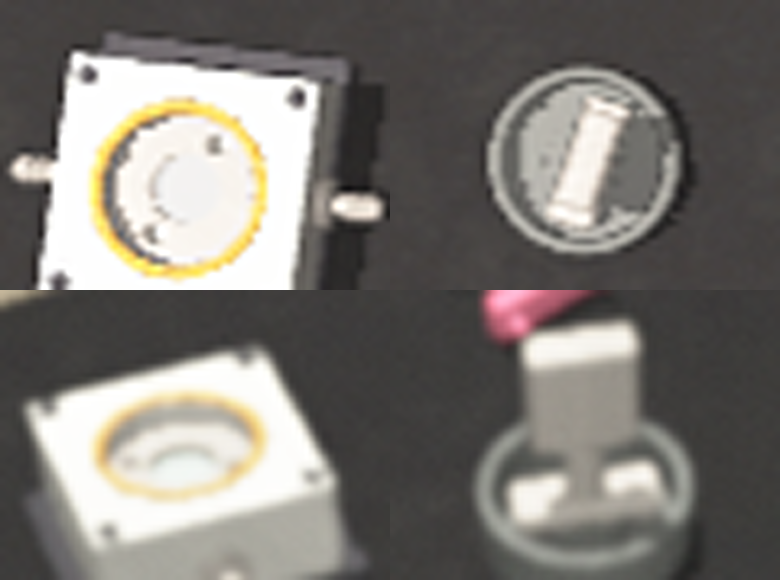

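View pics/t9f.png

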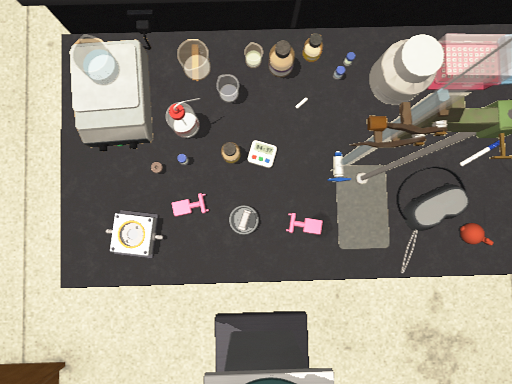

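The close crops show the ring's holes at top (137,227) and (127,241), turned about 25° clockwise. The spanner is upright in the cup, with its grip top at 92 mm as before. The vial, stopper, bottle and pink pieces are unmoved. I hand in.

```bash
python3 -c "
from bench import robot
print(robot.job_done())"
```

```text
the job is handed in; nothing more can be done
None
```

I tightened the ring to a firm stop, put the spanner back upright in its stand, and handed the job in at about 23.5 s of the 64 s allowed. No verdict is reported, so the checks below are my own.

- **Pins in the ring:** They went in on the first try, about 5.7 mm deep by arm position, with no measurable push.
- **Turning:** The ring turned clockwise against 0.12–0.17 N m until the torque rose to 0.40–0.47 N m within 1°. I stopped there. Side load during the turn stayed near 3 N or less.
- **Ring position:** The top camera shows the holes moved about 25°, against about 27° from the arm. This is consistent with home, but the picture alone is only good to a few degrees.
- **Insert:** I did not measure the witness line. My only evidence that the insert held is that torque stayed below 0.5 N m.
- **Spanner in the stand:** It stands upright about 2 mm from the stand's middle, with its grip top at 92 mm as at the start.
- **Surroundings:** By eye, the bottle, vial, stopper and pink look-alikes are where they were. The arm is clear of everything.

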